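Cover the display medal with the lid lifter

TASK

The freshly polished steel covers must not be touched by the gripper: take the C-shaped lifter from its stand, hook it under the loop of the top cover and lift that cover, balanced and level, out of the sprung holder so that the next one rises into its place. Set it down gently over the round medal, its rim flat on the wooden plinth all round, then hang the lifter back in the two notches of its stand. Leave the other cover in the holder and everything else where it is.

Things in the scene. Friction and masses are not known exactly. Their poses are not given: they have to be found in the camera images.
- lifter: C-shaped lid lifter, 150 g, starts hung in the stand, z up. Origin: centre of its handle, a pale wooden bar along x, 144 long, 20 wide (y), 20 high (z). A flat steel shank (8 x 14) drops from the handle at x = -40 to the tongue, which runs back under the handle; the C is open towards +x. A load hanging below the origin (x = 0) is balanced.
- lifter_tongue (a point): On the lifter: middle of the tongue's top face, where a loop should hang, 85 below the handle's centre (axes as the lifter's). The tongue is flat steel, 14 wide (y), 6 thick (underside 6 below this point), from x = -44 to x = 18. At its free end (x = 12 to 18) a lip stands 8 above its top face.
- stand_seat (a point): Handle centre's place when the lifter hangs in its stand, 118 above the shelf. Fixed stand: wooden base 160 x 80 x 12; two posts 120 apart along this frame's x (108 clear between), each 12 thick, bear the handle's underside at 108 height in a notch open above, 26 wide (y), walls to 120, flaring to 131 height. Grip the handle from above in its middle.
- cover_top: Upper of two like covers, 0.22 to 0.28 kg: round steel cap open below, diameter 88 outside, 80 inside, 44 high without its loop, 78 with it. Origin: centre of the open rim's underside; z up. A brass loop stands on its flat top (z = 44).
- cover_loop (a point): On cover_top, axes as its own: underside of the loop's top bar, 28 above the cover's flat top and 72 above its rim. The loop is 6 mm round bar in the y-z plane: straight on top from y = -13 to 13, legs sloping out to y = +-22 at the cap (clear width about 36 in the lower 18 mm). A hook passes through along x, from either side.
- cover_next: The lower, like cover, under cover_top in the holder; same frame. Its rim stands on the sprung platform; cover_top's rim stands on its top, 44 above.
- holder: Fixed sprung holder: round wooden base, diameter 124, 12 high, six upright brass rods (6 thick, on a 99 mm circle, tops 102 high) guiding the covers. Origin: centre of its underside. At first the covers' rims are 26 and 70 above the shelf, the top cover's flat top 114. The risen next cover's loop reaches 148, so raise the top cover over 78 before going sideways.
- platform (a joint): Height in m of the holder's sprung platform above its lower stop: 0 with two covers on it (firm on the stop, it does not give under the lifter), 0.044 (upper stop) with one or none. A light spring lifts it by itself, in about half a second, as the top cover is taken away.
- plinth_medal: Round wooden plinth, diameter 120, 20 high, with a ROUND brass medal (diameter 58, 5 thick) fixed flat on the middle of its top. Origin: centre of its underside. The cover goes over the medal and stands on the wood, its rim 20 above the shelf. Fixed during a run.
- plinth_plaque: A like plinth (diameter 120, 20 high) with a SQUARE brass plaque (50 x 50 x 5): not the one to cover. Origin: centre of its underside. Fixed during a run.
- money_box: Bystander: upright tin money box, diameter 90, 113 high, dark bayonet cap under its base. Origin: centre of its underside.
- amber_bottle: Bystander: upright amber glass bottle, diameter 64, 140 high. Origin: centre of its underside.
- magnifier: Bystander: brass magnifier lying flat, lens ring 80 across, wooden handle to x = 137, 12 thick. Origin: centre of the lens, on the shelf.
- coin_rack: Bystander: wooden coin rack block 70 x 140, 55 high with its coins. Origin: centre of its underside.
- weight_big: Bystander: black iron coin weight, diameter 62, 62 high. Origin: centre of its underside.
- weight_small: Bystander: black iron coin weight, diameter 48, 56 high. Origin: centre of its underside.
Mind the look-alikes: they are no part of the job. Leave any green look-alike of the cover_next alone.

How it is judged (in metres and radians):
On the way, in this order (a step that is already met when the one before it is completed fails the run):
1. the top cover hangs on the lifter clear above the holder, and the next cover has risen (z of cover_top in the frame of holder above 0.15 m and contact force between lifter and cover_top above 0.5 N and horizontal distance between cover_next and holder below 0.01 m and angle between cover_next's own z axis and vertical below 0.1 rad and value of joint platform above 0.038 m), for 0.2 s.
2. the cover stands flat over the round medal (horizontal distance between cover_top and plinth_medal below 0.012 m and z of cover_top in the frame of plinth_medal between 0.017 and 0.023 m and angle between cover_top's own z axis and vertical below 0.06 rad), for 0.2 s.
At the end, for the whole second after the job is handed in: Top cover over the round medal (within 12 mm), rim on the wood (3 mm), tilt under 0.06 rad; next cover in the holder (within 10 mm, tilt under 0.1), platform raised over 38 mm; lifter hung in its stand (within 14 mm of the seat, tilt under 0.1); all at rest (all of step 2 and horizontal distance between cover_next and holder below 0.01 m and angle between each of cover_next, lifter's own z axis and vertical below 0.1 rad and value of joint platform above 0.038 m and linear speed of each of cover_top, cover_next, lifter below 0.02 m/s and distance between lifter and stand_seat below 0.014 m); the robot touches nothing.
It fails at once if the gripper or arm touches a cover (contact force between any of the fingers, the arm and cover_top above 0.5 N or contact force between any of the fingers, the arm and cover_next above 0.5 N).
It fails at once if the carried cover tips more than about 23 degrees (angle between cover_top's own z axis and vertical above 0.4 rad).
It fails at once if the cover is dropped or banged on the plinth (more than 30 N) (contact force between cover_top and plinth_medal above 30 N).
It fails at once if a bystander is moved more than 25 mm (distance of any of money_box, amber_bottle, magnifier, coin_rack, weight_big, weight_small from where it was at the start of the episode above 0.025 m).
It also fails if it takes over 69 s, if anything falls off the work surface, if the arm or the gripper's body presses on something with over 40 N, if the wrist force passes 120 N, or if a joint passes its speed limit or range.

ROBOT

A 6-joint arm with a two-finger parallel gripper is mounted at the origin on the work surface. World frame = base frame: x ahead of the robot, y to its left, z up, the work surface at z = 0. Lengths are in mm, angles in rad, forces in N, time in s.
With the tool pointing down it reaches from about 300 to 775 mm from the base axis. Payload 14.6 kg.
Tool frame: the origin (TCP) lies at the very end of the fingers, on their centre line; the grasp point (between the pads) lies 19 mm behind it (arm.grip_depth is the distance from the TCP to the grasp point, in mm); x points along the fingers, y is the direction in which the jaws open and shut, and the axes are right-handed (so a half turn about x gives the same grasp; the last joint's range is limited). The gripper opens to 85 mm and grips with 20 to 120 N. Pads are 22 mm wide; open, the fingers measure 114 mm over their backs; the gripper's body (76 mm by 85 mm) begins 54 mm behind the grasp point. The pads swing forward as they close: fully open they stand 13 mm farther back than shut.
Start: joints at [-1.322, 0.3, 1.521, -0, 1.321, -0.067], TCP at [170.81, -522.794, 231.281] pointing down, gripper open.
Joint ranges: [-3.03, 3.03], [-0.79, 2.21], [0.23, 2.52], [-1.04, 4.18], [0, 3.07], [-2.55, 2.55]. Speed limits (rad/s): [2.22, 2.22, 2.57, 3.14, 3.14, 3.14].

INTERFACE

Orientations are given as a rotation vector (axis times angle).
In Python, from rig import arm gives the robot as it stands. The module is installed in compiled form; this text tells all that it offers.
- The arm moves only by the tool drive_tool, never from a script. Its argument "plan" is text: rows parted by semicolons, each of 7 numbers parted by spaces: the finger opening in cm, from 0 to 8.54, then the shift along the tool's x, y, z in cm, then the turn, a rotation vector about the tool's x, y, z in rad. A call has 1 to 20 rows; each row is the pose to reach, as a shift and turn from the pose commanded when the call began, along the tool's axes at that moment; what a row does not reach only later rows make up. A row lasts 1/12 s, in which the tool goes at most 41.7 mm and 7.16 degrees, less where a joint would pass 70% of its speed; a pose out of reach is approached as far as the arm can. A call with a gripper value outside its range is refused whole. The fingers move at their own pace and stop on an object; "squeeze" is the grip in N (left out, the last holds). Time passes only in rows, so rows that repeat a pose let the fingers close. It gives the time, the measured TCP pose, the force and the opening at its end, in the units of the state.
- arm.observe(): the state, without advancing time (a new reading comes with each control period).
- arm.capture(name): name is "side" or "top" or "wrist"; returns a dict with "color" (420x560x3 uint8, red, green, blue), "range_z" (420x560 float32, mm along the optical axis (not along the pixel's ray), 0 where there is no reading), "fovy" (degrees; the focal length in pixels is half the picture's height over the tangent of half this angle, whatever the lens; pixels are square), "cx", "cy" (the principal point, pixels), "distortion" ([k1, k2, p1, p2, k3] as OpenCV has them; the pictures are not rectified), "origin" and "rotation" of the camera in the world. Camera axes: x right, y up, looking along -z (the intrinsics and any distortion apply to the point x, -y, -z); pixel columns grow to the right and rows downward; lengths in mm; the calibration is good to about 2 mm. A picture is of the moment at which its call begins.
- arm.close_job(): hands the job in, once; it reports no verdict.
The state is a dict: "time": time; "joint_positions": joint angles; "joint_vel": joint speeds; "joint_efforts": joint torques, N m; "eef_pos": TCP position; "ee_rot": TCP orientation; "force": force on the tool from outside, world axes, zero at the start; "ft_torque": the same for the moment, N m; "opening": finger opening in mm.
Only numpy, scipy, OpenCV 4.12 (cv2) and the standard library are available. Lean on these libraries where they do the work, as an engineer would, in place of code of your own. Each camera call takes 0.05 s, during which the arm holds its last target. There are 200 camera calls.

## Working session

There is one attempt and no reset: what is moved stays moved. The work goes in short steps, Python scripts to look and compute and a tool call to move; the robot and the scene stay as the last step left them, time stands still between calls to the robot, and variables do not carry over. Pictures are saved under pics/ and viewed, about 8 in all and at most 12, crops included, and the job is handed in when it is done.

Besides the shell and the picture viewer there is one more tool, called as a command line: name --argument value ..., lists and objects as JSON in quotes. drive_tool: Moves the arm, as the interface text tells. Its arguments: {"type":"object","properties":{"plan":{"type":"string"},"squeeze":{"type":"number"}},"required":["plan"]}

```bash
mkdir -p pics; cat > h.py <<'E'
import numpy as np, cv2, pickle
from scipy.spatial.transform import Rotation as R
def grab(arm,name,tag):
    c=arm.capture(name); pickle.dump(c,open(f'{tag}.pkl','wb'))
    cv2.imwrite(f'pics/{tag}.png',c['color'][:,:,::-1]); return c
def load(tag): return pickle.load(open(f'{tag}.pkl','rb'))
def K(c):
    h,w=c['color'].shape[:2]; f=h/2/np.tan(np.radians(c['fovy'])/2)
    return np.array([[f,0,c['cx']],[0,f,c['cy']],[0,0,1.]])
def rot(c):
    r=np.array(c['rotation'],float); return r if r.shape==(3,3) else R.from_rotvec(r).as_matrix()
def rays(c,px):
    u=cv2.undistortPoints(np.float64(px).reshape(-1,1,2),K(c),np.array(c['distortion'],float))[:,0]
    d=np.c_[u[:,0],-u[:,1],-np.ones(len(u))]
    return d@rot(c).T
def onplane(c,px,z):
    d=rays(c,px); o=np.array(c['origin']); return o+d*((z-o[2])/d[:,2])[:,None]
def cloud(c):
    h,w=c['range_z'].shape; vv,uu=np.mgrid[:h,:w]
    d=rays(c,np.c_[uu.ravel(),vv.ravel()]); z=c['range_z'].ravel()
    P=np.array(c['origin'])+d*z[:,None]; P[z==0]=np.nan
    return P.reshape(h,w,3)
E
python3 - <<'E'
from rig import arm
from h import *
for n in('side','top','wrist'):
    c=grab(arm,n,n+'0'); print(n,c['origin'],np.round(c['rotation'],3).tolist(),c['fovy'],c['distortion'],(c['range_z']>0).mean())
s=arm.observe(); print(s)
a=[cv2.imread(f'pics/{n}0.png') for n in('side','top')]
cv2.imwrite('pics/st.png',cv2.resize(np.vstack(a),None,fx=.714,fy=.714))
E
```

```text
side [445.09011242 545.15597281 744.97793395] [0.069, -1.092, -2.879] 54.85638061945948 [-0.02457943  0.          0.          0.          0.        ] 0.9960756802721088
top [ 316.47681404    6.66441523 1180.72550088] [0.116, -0.147, -1.561] 43.75570939175872 [-0.02907675  0.          0.          0.          0.        ] 0.9959311224489796
wrist [ 244.41094229 -498.21391136  373.8689449 ] [-0.266, 0.194, -1.244] 69.51558316836616 [-0.0043257  0.         0.         0.         0.       ] 0.9960799319727891
{'time': 0.15, 'joint_positions': array([-1.32159593e+00,  3.00373626e-01,  1.52144847e+00, -1.60735417e-05,
        1.32070033e+00, -6.66087936e-02]), 'joint_vel': array([ 0.00024117, -0.00176335, -0.00120921, -0.00148902,  0.00052481,
        0.0009424 ]), 'joint_efforts': array([-1.88235219e-05, -5.43668139e+01, -3.61886823e+01, -8.04218575e-05,
        3.14771962e-03, -3.74346868e-06]), 'eef_pos': array([ 170.76610936, -522.62658841,  230.83088744]), 'ee_rot': array([ 2.05118771,  0.32759195, -2.05139599]), 'force': array([ 0.21050504, -0.40681978, -0.76569677]), 'ft_torque': array([-0.0229512 , -0.03181424, -0.01981245]), 'opening': 85.58647533801387}
```

View pics/top0.png

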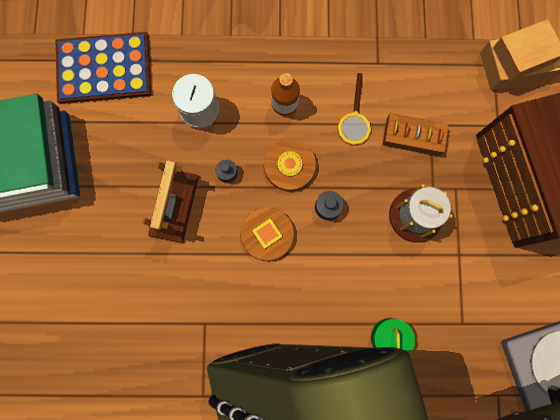

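View pics/side0.png

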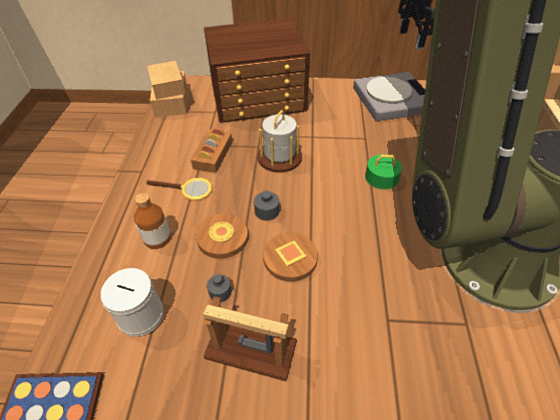

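The top view shows the stand with lifter at (175,203), the round medal at (290,163), the square plaque at (268,233), the holder at (420,213) with the cover at (430,207), and the green look-alike at (394,337). The side view shows the same set: stand (250,335), medal (222,235), holder (280,140).

```bash
cat > m.py <<'E'
from h import *
import sys
def rect(P):
    r=cv2.minAreaRect(np.float32(P[:,:2])); return np.round(r[0],1),np.round(r[1],1),round(r[2],1)
def circ(P):
    h=cv2.convexHull(np.float32(P[:,:2]))[:,0]; A=np.c_[2*h,np.ones(len(h))]; s=np.linalg.lstsq(A,(h**2).sum(1),rcond=None)[0]
    return np.round(s[:2],1),round(float(np.sqrt(s[2]+s[0]**2+s[1]**2)),1)
def line(P):
    m=P.mean(0); d=np.linalg.svd(P-m)[2][0] if 0 else np.linalg.eigh(np.cov(P.T))[1][:,-1]; t=(P-m)@d
    return np.round(m,1),np.round(d,3),np.round([t.min(),t.max()],1)
def box(c,r):
    m=np.zeros(c['range_z'].shape,bool); m[r[1]:r[3],r[0]:r[2]]=1; return m
E
python3 - <<'E'
from m import *
B=dict(top=dict(stand=(135,150,215,255),medal=(255,135,325,195),plaque=(235,200,300,265),hold=(380,180,460,250)),
 side=dict(stand=(190,290,310,385),medal=(190,205,255,262),plaque=(258,228,325,285),hold=(250,95,310,175)))
for v in('top','side'):
    c=load(v+'0'); P=cloud(c); hsv=cv2.cvtColor(c['color'],cv2.COLOR_RGB2HSV); H,S,V=[hsv[...,i].astype(int) for i in range(3)]; z=P[...,2]
    for k,b in B[v].items():
        m=box(c,b)&np.isfinite(z)
        print(v,k)
        if k=='stand':
            q=m&(z>122)&(z<150); 
            print(' z hist',np.histogram(z[m],bins=range(-10,160,10))[0])
            t=P[q]; print(' handle top z',np.median(t[:,2]),'rect',rect(t[t[:,2]>np.median(t[:,2])-3]),line(t))
            g=m&(S<90)&(V>40)&(z<112)&(z>15); print(' steel',g.sum(), P[g].mean(0).round(1),P[g].min(0).round(),P[g].max(0).round())
            q=m&(abs(z-12)<4); print(' base',rect(P[q]))
        elif k in('medal','plaque'):
            q=m&(abs(z-20)<3); print(' wood',circ(P[q]),np.median(P[q][:,2])); q=m&(H>18)&(H<40)&(S>120)&(V>120)&(z>15); print(' brass',circ(P[q]),rect(P[q]),np.median(P[q][:,2]))
        else:
            q=m&(abs(z-114)<5)&(S<70); print(' lid',circ(P[q]),np.median(P[q][:,2]),q.sum())
            q=m&(z>125)&(z<156); print(' loop',line(P[q]),q.sum(),P[q].max(0).round(1)); q=m&(z>137)&(z<156);print(' loop hi',line(P[q]),np.percentile(P[q][:,2],[10,50,90]))
            q=m&(abs(z-12)<4);print(' base',circ(P[q]))
E
python3 - <<'E'
import cv2,numpy as np
a=cv2.imread('pics/side0.png'); b=cv2.imread('pics/top0.png')
f=lambda i,r,s:cv2.resize(i[r[1]:r[3],r[0]:r[2]],s,interpolation=cv2.INTER_CUBIC)
cv2.imwrite('pics/crop.png',np.vstack([np.hstack([f(a,(190,290,310,385),(400,300)),f(a,(240,95,320,155),(400,300))]),np.hstack([f(b,(135,165,215,225),(400,300)),f(b,(380,180,460,240),(400,300))])]))
E
```

```text
top stand
 z hist [2912 3081 1001   48  167   43   32   29   31   24   23   24   89  749
  114    0]
 handle top z 127.7239182493297 rect (array([528.2, 239.7]), array([ 52.3, 142.9]), 78.3) (array([527.4, 239.3, 127.7]), array([-0.979,  0.202, -0.004]), array([-72.8,  70.9]))
 steel 156 [521.6 240.6  33.6] [492. 230.  27.] [547. 253.  45.]
 base (array([526.8, 239.4]), array([ 80.7, 160.3]), 78.2)
top medal
 wood (array([622.4, -24.1]), 59.6) 20.097561977618398
 brass (array([624.1, -23.9]), 28.7) (array([623.5, -24.4]), array([56.2, 56.6]), 50.0) 24.72374865469442
top plaque
 wood (array([461.6,  25.8]), 59.2) 19.933975355384177
 brass (array([463.7,  24.9]), 30.7) (array([463.2,  25.9]), array([51.2, 50.6]), 34.6) 24.526404844680428
top hold
 lid (array([ 507.6, -314.8]), 43.8) 113.28415809604212 1228
 loop (array([ 507.7, -313.9,  141.8]), array([-0.44 , -0.898,  0.021]), array([-23.1,  25.4])) 75 [ 519.3 -293.6  151.8]
 loop hi (array([ 507.6, -314.2,  145.3]), array([-0.423, -0.906,  0.006]), array([-18.5,  20.2])) [141.41411012 145.30502533 148.64085377]
 base (array([ 507.2, 
[... 428 characters left out ...]
l
 wood (array([613.2, -38.2]), 70.2) 20.934420127070894
 brass (array([622.8, -25.2]), 28.1) (array([622.9, -24.9]), array([55.3, 55. ]), 9.1) 25.8865725641964
side plaque
 wood (array([462.6,  25.1]), 59.6) 20.75060847146068
 brass (array([462.1,  25.4]), 30.7) (array([461.5,  24.4]), array([52.8, 50. ]), 34.4) 25.79365768141753
side hold
 lid (array([ 508.5, -315.5]), 44.2) 114.88047697573211 545
 loop (array([ 510.3, -311.1,  140. ]), array([0.438, 0.899, 0.015]), array([-28.7,  19.6])) 50 [ 519.1 -293.2  149.9]
 loop hi (array([ 510.5, -310.5,  145. ]), array([-0.478, -0.87 ,  0.116]), array([-17.5,  18.7])) [139.68064887 146.05779641 148.72495796]
 base (array([ 502.6, -403.5]), 137.5)
```

View pics/crop.png

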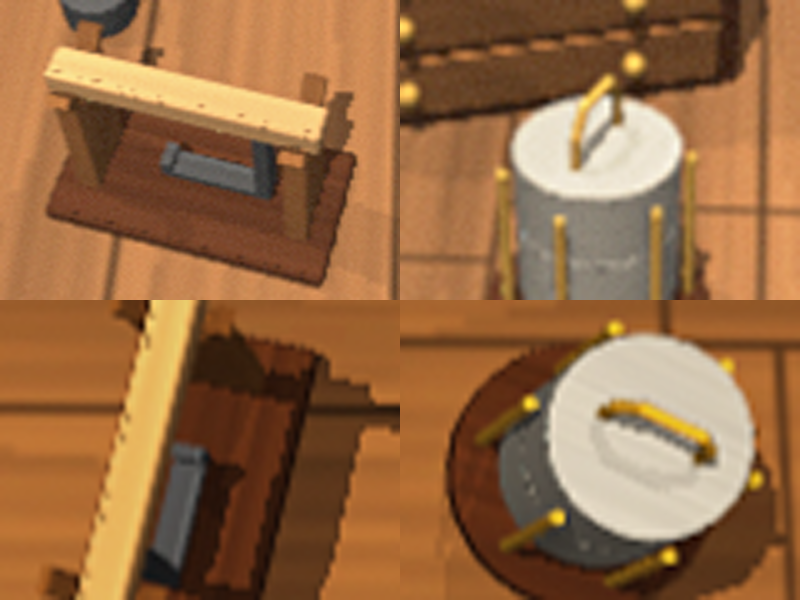

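The crop shows the lip at the far end (away from the robot) and the shank at the near end. So lifter +x runs along world (0.98,-0.20), and the loop bar runs along (0.43,0.90). The two views agree within about 2 mm, so I can start moving.

```bash
cat > go.py <<'E'
from h import *
from rig import arm
import sys
# usage: go.py x y z(handle/grasp centre) yaw(lifter x axis) -> shift in tool axes (cm) and turn
x,y,z,yaw=map(float,sys.argv[1:5]); s=arm.observe()
M=R.from_rotvec(s['ee_rot']).as_matrix(); p=np.array(s['eef_pos'])
best=None
for sg in(1,-1):
    ty=sg*np.array([-np.sin(yaw),np.cos(yaw),0]); tx=np.array([0,0,-1.]); T=np.c_[tx,ty,np.cross(tx,ty)]
    rv=R.from_matrix(M.T@T).as_rotvec()
    if best is None or np.linalg.norm(rv)<np.linalg.norm(best): best=rv
    
d=np.array([x,y,z-19])-p
print('t',s['time'],'tcp',p.round(1),'F',np.round(s['force'],1),'open',round(s['opening'],1),'q',np.round(s['joint_positions'],2))
print('tool axes\n',M.round(3)); print('shift cm',(M.T@d/10).round(2),'turn',best.round(4),'steps',np.linalg.norm(d)/41.7,np.degrees(np.linalg.norm(best))/7.16)
E
python3 go.py 527.2 239.5 200 -0.2
```

```text
t 0.15 tcp [ 170.8 -522.6  230.8] F [ 0.2 -0.4 -0.8] open 85.6 q [-1.32  0.3   1.52 -0.    1.32 -0.07]
tool axes
 [[-0.     0.311 -0.951]
 [ 0.001 -0.951 -0.311]
 [-1.    -0.001 -0.   ]]
shift cm [  5.04 -61.37 -57.55] turn [5.158e-01 2.000e-04 9.000e-04] steps 20.211789915430955 4.127648772779557
```

drive_tool --plan "8.5 -3 -30 -28 0.25 0 0;8.5 -3 -30 -28 0.25 0 0;8.5 -3 -30 -28 0.25 0 0;8.5 -3 -30 -28 0.25 0 0;8.5 -3 -30 -28 0.25 0 0;8.5 -3 -30 -28 0.25 0 0;8.5 -3 -30 -28 0.25 0 0;8.5 -3 -30 -28 0.25 0 0;8.5 -3 -30 -28 0.25 0 0;8.5 -3 -30 -28 0.25 0 0;8.5 -3 -61.4 -57.5 0.516 0 0;8.5 -3 -61.4 -57.5 0.516 0 0;8.5 -3 -61.4 -57.5 0.516 0 0;8.5 -3 -61.4 -57.5 0.516 0 0;8.5 -3 -61.4 -57.5 0.516 0 0;8.5 -3 -61.4 -57.5 0.516 0 0;8.5 -3 -61.4 -57.5 0.516 0 0;8.5 -3 -61.4 -57.5 0.516 0 0;8.5 -3 -61.4 -57.5 0.516 0 0;8.5 -3 -61.4 -57.5 0.516 0 0" --squeeze 60

```text
time: 1.82
eef_pos: [513.2, 212.0, 261.0]
ee_rot: [-2.116, 0.212, 2.117]
force: [-0.4, -0.6, 0.6]
opening: 85.2
```

```bash
python3 go.py 527.2 239.5 200 -0.2
```

```text
t 1.8167 tcp [513.2 212.  261. ] F [-0.4 -0.6  0.6] open 85.2 q [ 0.33  0.29  1.46 -0.    1.39  2.1 ]
tool axes
 [[-0.    -0.198 -0.98 ]
 [-0.    -0.98   0.198]
 [-1.     0.     0.   ]]
shift cm [ 8.   -2.97 -0.83] turn [ 0.0002  0.0002 -0.0002] steps 2.0560318010252363 0.002501147103639751
```

drive_tool --plan "8.5 2 -3 -0.8 0 0 0;8.5 2 -3 -0.8 0 0 0;8.5 2 -3 -0.8 0 0 0;8.5 2 -3 -0.8 0 0 0"

```text
time: 2.15
eef_pos: [526.5, 237.2, 241.3]
ee_rot: [-2.116, 0.213, 2.117]
force: [0.1, 0.2, 0.4]
opening: 84.8
```

```bash
python3 - <<'E'
from m import *
from rig import arm
c=grab(arm,'wrist','w1'); P=cloud(c); z=P[...,2]
q=(z>122)&(z<136)&(np.hypot(P[...,0]-527,P[...,1]-239.5)<85); print(q.sum())
if q.sum()>20: t=P[q]; print(np.median(t[:,2]),line(t),rect(t),cv2.boundingRect(np.uint8(q)))
E
python3 go.py 527.2 239.5 118 -0.2
```

```text
4265
128.2535228563895 (array([534. , 236.6, 128.1]), array([-0.981,  0.195, -0.001]), array([-65.3,  77.1])) (array([528.2, 237.7]), array([ 51.5, 142.4]), 78.9) (251, 120, 63, 156)
t 2.2 tcp [526.6 236.8 242. ] F [ 0.1 -0.4  0.3] open 85.3 q [ 0.36  0.35  1.43 -0.    1.36  2.13]
tool axes
 [[ 0.001 -0.2   -0.98 ]
 [ 0.    -0.98   0.2  ]
 [-1.    -0.    -0.001]]
shift cm [ 1.43e+01 -2.70e-01  1.00e-02] turn [-0.0009 -0.0006  0.0002] steps 3.4288622478346142 0.008915176809782583
```

View pics/w1.png

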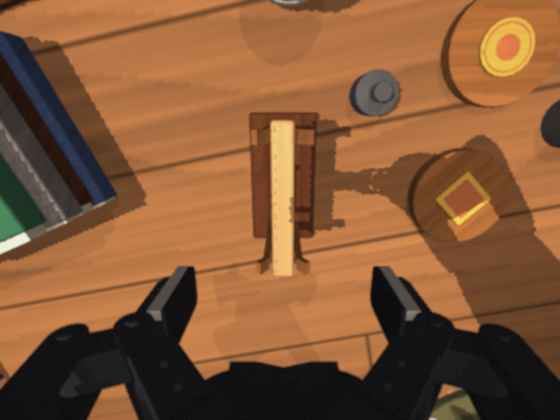

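The wrist view shows the handle at (282,198), between the jaws once lowered. Averaging the three views, its centre is about (528.5,238.8). Next I descend and grip.

drive_tool --plan "8.5 4 -0.23 -0.15 0 0 0;8.5 8 -0.23 -0.15 0 0 0;8.5 11 -0.23 -0.15 0 0 0;8.5 13 -0.23 -0.15 0 0 0;8.5 14.2 -0.23 -0.15 0 0 0;8.5 14.2 -0.23 -0.15 0 0 0;4 14.2 -0.23 -0.15 0 0 0;2.8 14.2 -0.23 -0.15 0 0 0;2.4 14.2 -0.23 -0.15 0 0 0;1.5 14.2 -0.23 -0.15 0 0 0;1.5 14.2 -0.23 -0.15 0 0 0;1.5 14.2 -0.23 -0.15 0 0 0;1.5 14.2 -0.23 -0.15 0 0 0;1.5 14.2 -0.23 -0.15 0 0 0;1.5 14.2 -0.23 -0.15 0 0 0;1.5 14.2 -0.23 -0.15 0 0 0" --squeeze 60

```text
time: 3.53
eef_pos: [528.9, 239.7, 100.1]
ee_rot: [-2.117, 0.212, 2.115]
force: [-1.1, -0.7, 6.5]
opening: 19.1
```

```bash
python3 go.py 528.5 238.8 330 -0.2
```

```text
t 3.5333 tcp [528.9 239.7 100.1] F [-1.1 -0.7  6.5] open 19.1 q [ 0.36  0.5   1.56 -0.    1.08  2.13]
tool axes
 [[ 0.001 -0.199 -0.98 ]
 [ 0.    -0.98   0.199]
 [-1.    -0.001 -0.001]]
shift cm [-21.09   0.08   0.  ] turn [-0.0001 -0.001   0.0006] steps 5.057385188537175 0.009173042693814333
```

drive_tool --plan "1.5 -1 0 0 0 0 0;1.5 -2 0 0 0 0 0;1.5 -4 0 0 0 0 0;1.5 -6 0 0 0 0 0;1.5 -9 0 0 0 0 0;1.5 -12 0 0 0 0 0;1.5 -15 0 0 0 0 0;1.5 -18 0 0 0 0 0;1.5 -20 0 0 0 0 0;1.5 -20 0 0 0 0 0;1.5 -20 0 0 0 0 0"

```text
time: 4.45
eef_pos: [528.6, 239.6, 300.5]
ee_rot: [-2.118, 0.211, 2.114]
force: [0.5, 0.5, -2.7]
opening: 19.0
```

```bash
python3 go.py 445.3 -284 318 -0.45
```

```text
t 4.45 tcp [528.6 239.6 300.5] F [ 0.5  0.5 -2.7] open 19.0 q [0.36 0.33 1.33 0.   1.49 2.13]
tool axes
 [[ 0.002 -0.199 -0.98 ]
 [ 0.001 -0.98   0.199]
 [-1.    -0.001 -0.002]]
shift cm [ 0.1  52.97 -2.25] turn [ 0.2498 -0.0016  0.0014] steps 12.714176491124741 1.999388237817624
```

drive_tool --plan "1.5 0 2 0 0 0 0;1.5 0 5 -0.2 0.02 0 0;1.5 0 8.5 -0.4 0.04 0 0;1.5 0 12 -0.5 0.06 0 0;1.5 0 15.5 -0.7 0.08 0 0;1.5 0 19 -0.8 0.1 0 0;1.5 0 22.5 -1 0.12 0 0;1.5 0 26 -1.1 0.14 0 0;1.5 0 29.5 -1.3 0.16 0 0;1.5 0 33 -1.4 0.18 0 0;1.5 0 36.5 -1.6 0.2 0 0;1.5 0 40 -1.8 0.22 0 0;1.5 0 43.5 -1.9 0.24 0 0;1.5 0 47 -2 0.25 0 0;1.5 0 50 -2.2 0.25 0 0;1.5 0 52 -2.2 0.25 0 0;1.5 0 53 -2.2 0.25 0 0;1.5 0 53 -2.2 0.25 0 0;1.5 0 53 -2.2 0.25 0 0"

```text
time: 6.03
eef_pos: [444.6, -283.7, 298.5]
ee_rot: [-1.97, 0.451, 1.972]
force: [-0.2, 0.4, -2.5]
opening: 19.1
```

```bash
python3 - <<'E'
from m import *
from rig import arm
c=grab(arm,'wrist','w2'); 
for n in('wrist','top','side'):
    c=grab(arm,n,n+'2'); P=cloud(c); z=P[...,2]
    r=np.hypot(P[...,0]-508,P[...,1]+314.5)
    q=(abs(z-114)<4)&(r<50); 
    if q.sum()>50: print(n,'lid',q.sum(),circ(P[q]),np.median(z[q]))
    q=(z>132)&(z<156)&(r<40); 
    if q.sum()>9:
        l=line(P[q]); print(' loop',q.sum(),l,(l[0]+l[1]*l[2].mean()).round(1),np.percentile(z[q],[10,50,90]))
    # lifter: points near the tool
    s=arm.observe(); p=s['eef_pos']; d=P-np.array(p)
    ex=np.array([np.cos(-.45),np.sin(-.45),0]); ey=np.array([-ex[1],ex[0],0]); hsv=cv2.cvtColor(c['color'],cv2.COLOR_RGB2HSV)
    u=d@ex; v=d@ey; w=d[...,2]-17.9
    q=(abs(v)<14)&(abs(u)<90)&(w>-6)&(w<20)&(hsv[...,2]>140)&(hsv[...,1]>60)
    if q.sum()>9: print(' handle u',np.percentile(u[q],[1,99]).round(1),'v',np.percentile(v[q],[1,99]).round(1),'w',np.percentile(w[q],[50,98]).round(1),line(np.c_[u[q],v[q],w[q]]))
    q=(abs(v)<16)&(u>-60)&(u<40)&(w<-70)&(w>-100)
    if q.sum()>5: print(' tongue',q.sum(),'u',np.percentile(u[q],[1,99]).round(1),'v',np.percentile(v[q],[1,99]).round(1),'w',np.percentile(w[q],[5,50,95]).round(1))
E
python3 go.py 454.3 -288.4 212 -0.45
```

```text
wrist lid 3908 (array([ 506.6, -316.4]), 43.6) 114.45840729586499
 loop 325 (array([ 506.7, -316.2,  145.4]), array([-0.435, -0.9  ,  0.003]), array([-23. ,  22.9])) [ 506.7 -316.2  145.4] [137.49319923 147.13440384 148.67391267]
 handle u [-34.9  70.5] v [-9.8  9.5] w [10.  11.2] (array([25. , -0.2,  9.9]), array([-1.   , -0.003,  0.006]), array([-46.2,  62.4]))
top lid 605 (array([ 508.4, -313.9]), 42.5) 113.30931249490459
side lid 545 (array([ 508.7, -315.5]), 43.8) 115.03174196161842
 loop 41 (array([ 510.4, -310.3,  143. ]), array([-0.466, -0.882,  0.065]), array([-18.8,  25. ])) [ 509.  -313.   143.2] [135.48329911 144.17282178 149.02025268]
 handle u [-71.2  68.1] v [-6.1 13.1] w [ 6.8 11.3] (array([-6. ,  7.6,  5.1]), array([-1.   , -0.012,  0.002]), array([-76.9,  66.1]))
 tongue 186 u [-44.1  18.1] v [-6.8 10.7] w [-90.5 -85.3 -74.6]
t 6.2333 tcp [ 445.1 -283.2  299.3] F [-0.1  0.9 -1.7] open 19.1 q [-0.64  0.21  1.48  0.    1.45  1.38]
tool axes
 [[ 0.    -0.434 -0.901]
 [ 0.    -0.901  0.434]
 [-1.    -0.    -0.   ]]
shift cm [10.63  0.07 -1.06] turn [ 0.0012 -0.      0.0001] steps 2.5624619643022672 0.009691963358583326
```

View pics/side2.png

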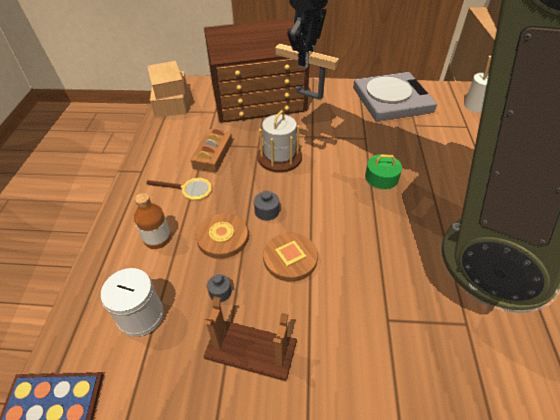

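The side view shows the lifter level in the gripper at (305,75), in line with and behind the loop. I lower it clear of the lid first.

drive_tool --plan "1.5 3 0.18 0 0 0 0;1.5 6 0.18 0 0 0 0;1.5 8.5 0.18 0 0 0 0;1.5 10 0.18 0 0 0 0;1.5 10.5 0.18 0 0 0 0;1.5 10.5 0.18 0 0 0 0;1.5 10.5 0.18 0 0 0 0"

```text
time: 6.82
eef_pos: [444.5, -285.7, 195.4]
ee_rot: [-1.973, 0.452, 1.971]
force: [0.7, -0.5, -1.1]
opening: 19.2
```

```bash
python3 - <<'E'
from m import *
from rig import arm
ex=np.array([np.cos(-.45),np.sin(-.45),0]); ey=np.array([-ex[1],ex[0],0])
for n in('wrist','side'):
    c=grab(arm,n,n+'3'); P=cloud(c); z=P[...,2]; p=np.array(arm.observe()['eef_pos'])
    r=np.hypot(P[...,0]-508,P[...,1]+314.5); q=(z>138)&(z<154)&(r<30)
    d=P-p; u=d@ex; v=d@ey
    if q.sum()>9: print(n,q.sum(),'loop rel tcp u',np.percentile(u[q],[2,50,98]).round(1),'v',np.percentile(v[q],[2,98]).round(1),'z',np.percentile(z[q],[50,98]).round(1))
    q=(abs(v)<16)&(u>-60)&(u<40)&(z<145)&(z>116)
    if q.sum()>9: print(' tongue',q.sum(),np.percentile(u[q],[1,99]).round(1),np.percentile(v[q],[1,99]).round(1),np.percentile(z[q],[2,50,98]).round(1))
E
python3 go.py 507.6 -315.4 212 -0.45
```

```text
wrist 466 loop rel tcp u [66.6 69.7 71.8] v [-20.2  19.5] z [147.5 149.5]
side 33 loop rel tcp u [66.9 69.3 74.2] v [-10.9  21.4] z [146.6 150.1]
 tongue 168 [-43.2  38.1] [-10.3   9.7] [116.7 129.6 143.8]
t 6.9167 tcp [ 444.5 -286.   195.7] F [-0.1  0.  -1. ] open 19.1 q [-0.64  0.28  1.63  0.    1.23  1.38]
tool axes
 [[ 0.002 -0.435 -0.9  ]
 [-0.001 -0.9    0.435]
 [-1.     0.    -0.002]]
shift cm [ 0.28 -0.1  -6.96] turn [ 0.0001 -0.0021 -0.0004] steps 1.6711289208776485 0.016996814491187274
```

drive_tool --plan "1.5 0.15 -0.05 -1 0 0 0;1.5 0.15 -0.05 -2 0 0 0;1.5 0.15 -0.05 -3 0 0 0;1.5 0.15 -0.05 -4 0 0 0;1.5 0.15 -0.05 -5 0 0 0;1.5 0.15 -0.05 -6 0 0 0;1.5 0.15 -0.05 -6.6 0 0 0;1.5 0.15 -0.05 -6.95 0 0 0;1.5 0.15 -0.05 -6.95 0 0 0;1.5 0.15 -0.05 -6.95 0 0 0;1.5 0.15 -0.05 -6.95 0 0 0"

```text
time: 7.83
eef_pos: [506.5, -315.5, 193.0]
ee_rot: [-1.972, 0.452, 1.971]
force: [-0.3, 1.0, -1.7]
opening: 19.3
```

```bash
cat > chk.py <<'E'
from m import *
from rig import arm
import sys
tag=sys.argv[1]; yaw=float(sys.argv[2]); dz=float(sys.argv[3])
ex=np.array([np.cos(yaw),np.sin(yaw),0]); ey=np.array([-ex[1],ex[0],0])
s=arm.observe(); p=np.array(s['eef_pos']); print(s['time'],p.round(1),np.round(s['force'],1))
for n in('wrist','side'):
    c=grab(arm,n,n+tag); P=cloud(c); z=P[...,2]; d=P-p; u=d@ex; v=d@ey; w=d[...,2]-17.9
    hsv=cv2.cvtColor(c['color'],cv2.COLOR_RGB2HSV).astype(int)
    q=(abs(u)<35)&(abs(v)<28)&(w>-105)&(w<-60)&(hsv[...,1]>110)&(hsv[...,0]>15)&(hsv[...,0]<40)
    if q.sum()>9: print(n,'loop',q.sum(),'u',np.percentile(u[q],[2,50,98]).round(1),'v',np.percentile(v[q],[2,98]).round(1),'w',np.percentile(w[q],[2,50,98]).round(1))
    q=(abs(u)<60)&(abs(v)<60)&(abs(w+85+28-dz)<10)&(hsv[...,1]<70)
    if q.sum()>50:
        A=np.c_[u[q],v[q],np.ones(q.sum())]; f=np.linalg.lstsq(A,w[q],rcond=None)[0]; print(n,'lid',q.sum(),circ(np.c_[u[q],v[q]]),'tilt',f[:2].round(3),'w',np.median(w[q]).round(1))
E
python3 chk.py 4 -0.45 15
```

```text
7.8333 [ 506.5 -315.5  193. ] [-0.3  1.  -1.7]
wrist loop 223 u [-0.2  2.6  3.5] v [-23.4  22.4] w [-93.4 -75.7 -65.7]
wrist lid 3900 (array([ 0.9, -0.4]), 43.3) tilt [-0.007  0.001] w -96.5
side loop 62 u [-1.5  1.5 13.3] v [-20.1  23.6] w [-95.9 -72.7 -61.3]
side lid 473 (array([1.5, 1.5]), 43.7) tilt [ 0.031 -0.054] w -96.2
```

```bash
python3 -c "
import cv2,numpy as np
a=cv2.imread('pics/side4.png');b=cv2.imread('pics/wrist4.png')
cv2.imwrite('pics/v4.png',np.hstack([cv2.resize(a[20:170,210:360],(400,400)),cv2.resize(b,(400,400))]))"
```

```text
(no output)
```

View pics/v4.png

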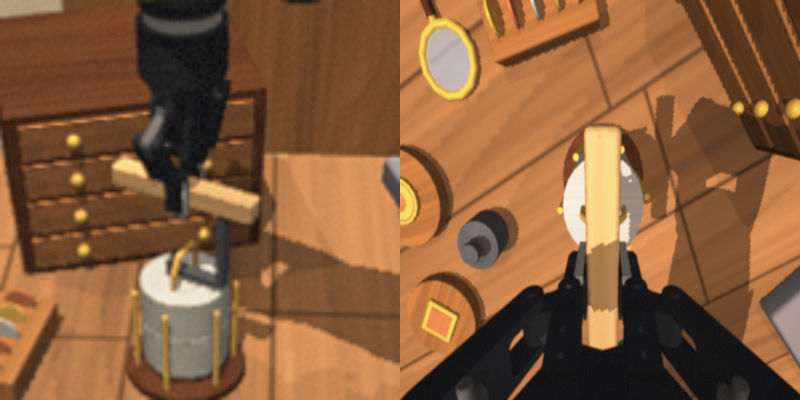

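The tongue is through the loop: in the left crop at (185,270), and centred under the handle on the right. I lift slowly.

drive_tool --plan "1.5 -0.7 0 -0.1 0 0 0;1.5 -1.2 0 -0.1 0 0 0;1.5 -1.4 0 -0.1 0 0 0;1.5 -1.55 0 -0.1 0 0 0;1.5 -1.7 0 -0.1 0 0 0;1.5 -1.85 0 -0.1 0 0 0;1.5 -2.1 0 -0.1 0 0 0;1.5 -2.5 0 -0.1 0 0 0;1.5 -3 0 -0.1 0 0 0;1.5 -3.5 0 -0.1 0 0 0;1.5 -4 0 -0.1 0 0 0;1.5 -4.5 0 -0.1 0 0 0;1.5 -4.8 0 -0.1 0 0 0;1.5 -5 0 -0.1 0 0 0;1.5 -5 0 -0.1 0 0 0"

```text
time: 9.18
eef_pos: [507.7, -316.1, 243.3]
ee_rot: [-1.972, 0.452, 1.971]
force: [-0.4, 0.1, -2.2]
opening: 18.8
```

```bash
python3 chk.py 5 -0.45 0
```

```text
9.1833 [ 507.7 -316.1  243.3] [-0.4  0.1 -2.2]
wrist loop 133 u [-1.6  1.2  2.2] v [-23.2  22.6] w [-104.3  -91.6  -83.2]
wrist lid 3294 (array([-0.5, -0.5]), 43.4) tilt [-0.005 -0.   ] w -112.6
side loop 45 u [-3.4 -0.8  7.5] v [-13.9  24.5] w [-102.6  -84.2  -79.9]
side lid 506 (array([-0.5,  2.5]), 43.1) tilt [ 0.012 -0.035] w -113.1
```

drive_tool --plan "1.5 -0.3 0 0 0 0 0;1.5 -0.8 0 0 0 0 0;1.5 -1.4 0 0 0 0 0;1.5 -2 0 0 0 0 0;1.5 -2.6 0 0 0 0 0;1.5 -3.2 0 0 0 0 0;1.5 -3.8 0 0 0 0 0;1.5 -4.4 0 0 0 0 0;1.5 -5 0 0 0 0 0;1.5 -5.6 0 0 0 0 0;1.5 -6.2 0 0 0 0 0;1.5 -6.8 0 0 0 0 0;1.5 -7.2 0 0 0 0 0;1.5 -7.5 0 0 0 0 0;1.5 -7.5 0 0 0 0 0;1.5 -7.5 0 0 0 0 0;1.5 -7.5 0 0 0 0 0;1.5 -7.5 0 0 0 0 0"

```text
time: 10.78
eef_pos: [507.6, -316.1, 317.4]
ee_rot: [-1.971, 0.451, 1.972]
force: [-0.2, 0.3, -3.8]
opening: 19.2
```

```bash
python3 chk.py 6 -0.45 0; python3 go.py 622.9 -24.5 330 -0.45; python3 -c "
import cv2,numpy as np
a=cv2.imread('pics/side6.png');b=cv2.imread('pics/wrist6.png')
cv2.imwrite('pics/v6.png',np.hstack([cv2.resize(a[0:170,200:370],(400,400)),cv2.resize(b,(400,400))]))"
```

```text
10.7833 [ 507.6 -316.1  317.4] [-0.2  0.3 -3.8]
wrist loop 132 u [-1.9  1.2  2.2] v [-23.2  22.6] w [-104.1  -91.7  -83.5]
wrist lid 3286 (array([-0.6, -0.4]), 43.4) tilt [-0.006  0.001] w -112.7
side loop 52 u [-3.1 -1.5  2.4] v [-16.5  25.9] w [-104.1  -83.8  -77.9]
side lid 581 (array([-0.8,  3. ]), 43.9) tilt [ 0.02  -0.046] w -113.6
t 10.8833 tcp [ 507.6 -316.1  317.5] F [ 0.3  0.5 -3. ] open 19.3 q [-0.62  0.36  1.24 -0.    1.54  1.4 ]
tool axes
 [[-0.    -0.435 -0.9  ]
 [ 0.    -0.9    0.435]
 [-1.    -0.     0.   ]]
shift cm [  0.66 -31.27   2.31] turn [-0.0002  0.0004  0.0001] steps 7.520028898531077 0.0034997435979341423
```

View pics/v6.png

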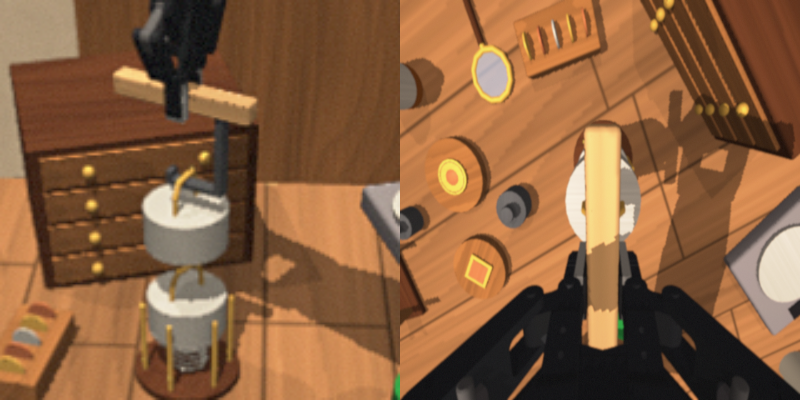

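The cover hangs level at (187,225) and the next cover has risen in the holder at (187,310). I carry it slowly to the medal.

drive_tool --plan "1.5 0 -0.1 0 0 0 0;1.5 0 -0.3 0 0 0 0;1.5 0 -0.6 0 0 0 0;1.5 0 -1 0.1 0 0 0;1.5 0 -1.5 0.1 0 0 0;1.5 0 -2.1 0.2 0 0 0;1.5 0 -2.8 0.2 0 0 0;1.5 0 -3.6 0.3 0 0 0;1.5 0 -4.5 0.35 0 0 0;1.5 0 -5.5 0.4 0 0 0;1.5 0 -6.5 0.5 0 0 0;1.5 0 -7.5 0.55 0 0 0;1.5 0 -8.5 0.6 0 0 0;1.5 0 -9.5 0.7 0 0 0;1.5 0 -10.5 0.75 0 0 0;1.5 0 -11.5 0.85 0 0 0;1.5 0 -12.5 0.9 0 0 0;1.5 0 -13.5 1 0 0 0;1.5 0 -14.5 1.05 0 0 0;1.5 0 -15.5 1.15 0 0 0"

```text
time: 12.55
eef_pos: [565.1, -170.6, 317.8]
ee_rot: [-1.972, 0.451, 1.972]
force: [0.3, -0.1, -4.5]
opening: 18.9
```

drive_tool --plan "1.5 0 -1 0.1 0 0 0;1.5 0 -2 0.15 0 0 0;1.5 0 -3 0.2 0 0 0;1.5 0 -4 0.3 0 0 0;1.5 0 -5 0.4 0 0 0;1.5 0 -6 0.45 0 0 0;1.5 0 -7 0.5 0 0 0;1.5 0 -8 0.6 0 0 0;1.5 0 -9 0.65 0 0 0;1.5 0 -10 0.75 0 0 0;1.5 0 -11 0.8 0 0 0;1.5 0 -11.9 0.85 0 0 0;1.5 0 -12.7 0.95 0 0 0;1.5 0 -13.4 1 0 0 0;1.5 0 -14 1.05 0 0 0;1.5 0 -14.5 1.1 0 0 0;1.5 0 -14.9 1.1 0 0 0;1.5 0 -15.2 1.15 0 0 0;1.5 0 -15.5 1.15 0 0 0;1.5 0 -15.7 1.15 0 0 0"

```text
time: 14.22
eef_pos: [622.8, -25.0, 317.8]
ee_rot: [-1.972, 0.452, 1.971]
force: [-0.3, 0.1, -3.4]
opening: 19.0
```

```bash
python3 chk.py 7 -0.45 0; python3 go.py 622.9 -24.5 335 -0.45;python3 - <<'E'
from m import *
from rig import arm
for n in('wrist','side','top'):
    c=load(n+'7') if n!='top' else grab(arm,'top','top7'); P=cloud(c); z=P[...,2]; hsv=cv2.cvtColor(c['color'],cv2.COLOR_RGB2HSV).astype(int)
    r=np.hypot(P[...,0]-623,P[...,1]+24.5); q=(z>195)&(z<240)&(r<70)&(hsv[...,1]<70); print(n,'lid',q.sum())
    if q.sum()>50: t=P[q]; m=np.median(t[:,2]); print(m,circ(t[abs(t[:,2]-m)<4]))
    q=(abs(z-20)<3)&(r<70); print(n,'plinth',q.sum(), circ(P[q]) if q.sum()>50 else '')
E
```

```text
14.2167 [622.8 -25.  317.8] [-0.3  0.1 -3.4]
wrist loop 129 u [-1.6  1.3  2.2] v [-23.2  22.5] w [-103.8  -91.7  -84. ]
wrist lid 3276 (array([-0.4, -0.2]), 43.2) tilt [-0.006  0.005] w -112.7
side loop 92 u [-3.1 -1.4  2.1] v [-20.9  23.8] w [-103.6  -82.7  -77.7]
side lid 909 (array([-1.6,  2.9]), 42.6) tilt [ 0.039 -0.038] w -112.3
t 14.3167 tcp [622.8 -25.  317.8] F [ 0.3 -0.1 -3.6] open 19.4 q [-0.1   0.43  1.15  0.    1.56  1.92]
tool axes
 [[-0.    -0.435 -0.9  ]
 [ 0.    -0.9    0.435]
 [-1.     0.     0.   ]]
shift cm [ 0.18 -0.05  0.01] turn [-0.0001  0.     -0.    ] steps 0.044155361348290116 0.0009590365063879516
wrist lid 3309
222.95605053632295 (array([622.3, -25. ]), 43.2)
wrist plinth 669 (array([622., -26.]), 59.4)
side lid 1198
222.93030333669884 (array([622.6, -22. ]), 42.5)
side plinth 1209 (array([623.6, -25.4]), 60.0)
top lid 0
top plinth 0
```

drive_tool --plan "1.5 0.2 0 0 0 0 0;1.5 0.6 0 0 0 0 0;1.5 1.2 0 0 0 0 0;1.5 2 0 0 0 0 0;1.5 3 0 0 0 0 0;1.5 4 0 0 0 0 0;1.5 5 0 0 0 0 0;1.5 6 0 0 0 0 0;1.5 7 0 0 0 0 0;1.5 8 0 0 0 0 0;1.5 9 0 0 0 0 0;1.5 10 0 0 0 0 0;1.5 11 0 0 0 0 0;1.5 12 0 0 0 0 0;1.5 12.8 0 0 0 0 0;1.5 13.5 0 0 0 0 0;1.5 14 0 0 0 0 0;1.5 14.3 0 0 0 0 0;1.5 14.5 0 0 0 0 0;1.5 14.5 0 0 0 0 0"

```text
time: 16.03
eef_pos: [622.7, -25.2, 172.6]
ee_rot: [-1.972, 0.451, 1.972]
force: [0.0, 0.7, -3.3]
opening: 19.2
```

```bash
python3 chk.py 8 -0.45 0; python3 - <<'E'
from m import *
for n in('wrist','side'):
    c=load(n+'8'); P=cloud(c); z=P[...,2]; hsv=cv2.cvtColor(c['color'],cv2.COLOR_RGB2HSV).astype(int)
    r=np.hypot(P[...,0]-623,P[...,1]+24.5); q=(z>60)&(z<95)&(r<60)&(hsv[...,1]<70); t=P[q]; m=np.median(t[:,2]); print(n,m,circ(t[abs(t[:,2]-m)<4]))
    q=(abs(z-20)<3)&(r<70); print('plinth',q.sum(), circ(P[q]))
E
```

```text
16.0333 [622.7 -25.2 172.6] [ 0.   0.7 -3.3]
wrist loop 132 u [-1.7  1.1  2.3] v [-23.3  22.6] w [-104.4  -91.3  -84.1]
wrist lid 3312 (array([-0.3, -0.4]), 43.3) tilt [-0.004  0.003] w -112.8
side loop 68 u [-3.3 -1.1  1.5] v [-21.1  24.1] w [-102.3  -82.   -76.9]
side lid 715 (array([-0.4,  1.1]), 43.4) tilt [ 0.034 -0.03 ] w -112.0
wrist 77.74913223655253 (array([622.2, -25.4]), 43.3)
plinth 1884 (array([621.7, -25.8]), 59.6)
side 78.29226203099483 (array([622.8, -24. ]), 43.4)
plinth 666 (array([623.1, -24.6]), 59.5)
```

Cover and plinth agree within about 1.5 mm in both views. I set it down gently.

drive_tool --plan "1.5 0.3 0 0 0 0 0;1.5 0.6 0 0 0 0 0;1.5 0.85 0 0 0 0 0;1.5 1 0 0 0 0 0;1.5 1.1 0 0 0 0 0;1.5 1.2 0 0 0 0 0;1.5 1.3 0 0 0 0 0;1.5 1.4 0 0 0 0 0;1.5 1.5 0 0 0 0 0;1.5 1.6 0 0 0 0 0;1.5 1.7 0 0 0 0 0;1.5 1.85 0 0 0 0 0;1.5 2 0 0 0 0 0;1.5 2.2 0 0 0 0 0;1.5 2.4 0 0 0 0 0;1.5 2.6 0 0 0 0 0;1.5 2.75 0 0 0 0 0;1.5 2.75 0 0 0 0 0;1.5 2.75 0 0 0 0 0"

```text
time: 17.72
eef_pos: [622.7, -25.2, 145.2]
ee_rot: [-1.972, 0.451, 1.972]
force: [-0.3, 0.2, -2.3]
opening: 19.1
```

```bash
python3 chk.py 9 -0.45 15; python3 -c "
import cv2,numpy as np
a=cv2.imread('pics/side9.png');b=cv2.imread('pics/wrist9.png')
cv2.imwrite('pics/v9.png',np.hstack([cv2.resize(a[120:290,150:320],(400,400)),cv2.resize(b,(400,400))]))"
```

```text
17.7167 [622.7 -25.2 145.2] [-0.3  0.2 -2.3]
wrist loop 213 u [-1.6  1.4  2.3] v [-23.4  22.5] w [-95.8 -78.2 -68.3]
wrist lid 3780 (array([-0.3, -0.4]), 43.3) tilt [-0.004  0.001] w -98.7
side loop 82 u [-2.9 -0.9 14.5] v [-23.2  24.4] w [-97.3 -72.  -62.7]
side lid 665 (array([-0.4,  1.6]), 43.3) tilt [ 0.02 -0.03] w -98.3
```

View pics/v9.png

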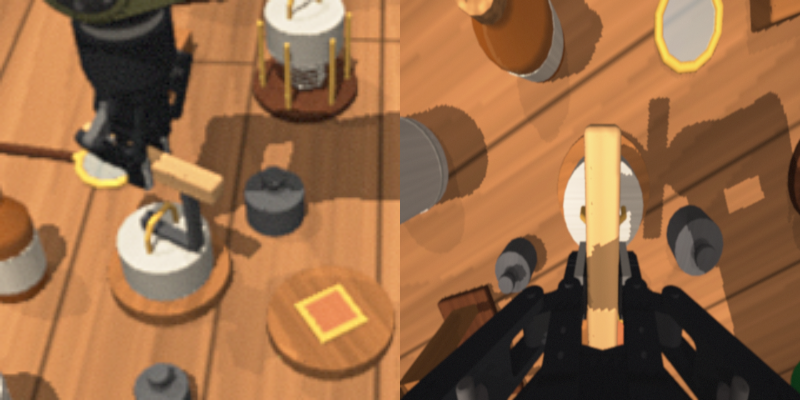

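The cover stands flat on the plinth (165,255) and the tongue is mid-gap. I withdraw backwards.

drive_tool --plan "1.5 0 0 0.5 0 0 0;1.5 0 0 1.3 0 0 0;1.5 0 0 2.1 0 0 0;1.5 0 0 2.9 0 0 0;1.5 0 0 3.7 0 0 0;1.5 0 0 4.5 0 0 0;1.5 0 0 5.5 0 0 0;1.5 0 0 6.5 0 0 0;1.5 0 0 7 0 0 0;1.5 0 0 7 0 0 0;1.5 -2 0 7 0 0 0;1.5 -5 0 7 0 0 0;1.5 -8 0 7 0 0 0;1.5 -11 0 7 0 0 0;1.5 -14 0 7 0 0 0;1.5 -15.5 0 7 0 0 0;1.5 -15.5 0 7 0 0 0;1.5 -15.5 0 7 0 0 0"

```text
time: 19.32
eef_pos: [559.9, 5.2, 300.2]
ee_rot: [-1.972, 0.451, 1.971]
force: [0.3, 0.1, -2.5]
opening: 19.2
```

```bash
python3 go.py 528.7 239.5 319 -0.2
```

```text
t 19.3167 tcp [559.9   5.2 300.2] F [ 0.3  0.1 -2.5] open 19.2 q [-0.06  0.28  1.39 -0.    1.47  1.96]
tool axes
 [[ 0.001 -0.435 -0.9  ]
 [-0.    -0.9    0.435]
 [-1.    -0.    -0.001]]
shift cm [ 1.000e-02 -1.974e+01  1.301e+01] turn [-2.503e-01 -8.000e-04  2.000e-04] steps 5.668611893263935 2.0033008419671168
```

drive_tool --plan "1.5 0 -1 0.7 0 0 0;1.5 0 -3 2 -0.04 0 0;1.5 0 -5 3.3 -0.08 0 0;1.5 0 -7 4.6 -0.12 0 0;1.5 0 -9 5.9 -0.16 0 0;1.5 0 -11 7.2 -0.2 0 0;1.5 0 -13 8.6 -0.23 0 0;1.5 0 -15 9.9 -0.25 0 0;1.5 0 -17 11.2 -0.25 0 0;1.5 0 -18.5 12.2 -0.25 0 0;1.5 0 -19.4 12.8 -0.25 0 0;1.5 0 -19.75 13 -0.25 0 0;1.5 0 -19.75 13 -0.25 0 0;1.5 0 -19.75 13 -0.25 0 0;1.5 0 -19.75 13 -0.25 0 0"

```text
time: 20.57
eef_pos: [528.8, 238.8, 300.1]
ee_rot: [-2.115, 0.214, 2.116]
force: [-0.1, 0.0, -1.0]
opening: 18.6
```

```bash
python3 go.py 528.7 239.7 118 -0.2; python3 - <<'E'
from m import *
from rig import arm
for n in('side','wrist','top'):
    c=grab(arm,n,n+'10'); P=cloud(c); z=P[...,2]; r=np.hypot(P[...,0]-527,P[...,1]-239.5)
    q=(z>318)&(z<340)&(r<90); 
    if q.sum()>20: print(n,'handle',line(P[q]),rect(P[q]))
    q=(abs(z-120)<8)&(r<85); 
    if q.sum()>9: print(n,'posts',q.sum(),rect(P[q]))
    q=(abs(z-12)<3)&(r<95); 
    if q.sum()>50: print(n,'base',rect(P[q]))
E
```

```text
t 20.5667 tcp [528.8 238.8 300.1] F [-0.1  0.  -1. ] open 18.6 q [ 0.36  0.33  1.33 -0.    1.49  2.13]
tool axes
 [[-0.   -0.2  -0.98]
 [-0.   -0.98  0.2 ]
 [-1.    0.    0.  ]]
shift cm [ 2.011e+01 -9.000e-02  2.000e-02] turn [-0.0012  0.0002 -0.0003] steps 4.821990980716453 0.010020401560894369
side handle (array([518. , 244.4, 327.3]), array([-0.98 ,  0.2  , -0.006]), array([-83.4,  60.1])) (array([529.2, 243.4]), array([ 39.1, 143.8]), 84.1)
side posts 157 (array([527.4, 238.9]), array([ 51. , 132.7]), 80.0)
side base (array([527.2, 238.9]), array([ 81.2, 159.5]), 78.5)
wrist handle (array([550.3, 234.6, 328.7]), array([-0.98 ,  0.198,  0.013]), array([-49.5,  59.5])) (array([545.3, 237.9]), array([109.3,  45.4]), 0.6)
wrist posts 35 (array([588.2, 225.8]), array([51.7,  6.3]), 77.5)
wrist base (array([527.1, 238. ]), array([ 80. , 158.1]), 78.6)
top handle (array([586.1, 222.7, 326.6]), array([-0.996, -0.055, -0.071]), array([-14.1,  18.8])) (array([584.3, 222.1]), array([32.8, 11.8]), 5.2)
top posts 19 (array([586.2, 218.7]), array([30.8, 12.3]), 63.6)
top base (array([527.3, 238.9]), array([ 80.2, 158.2]), 79.3)
```

drive_tool --plan "1.5 1 -0.05 0 0 0 0;1.5 3 -0.05 0 0 0 0;1.5 6 -0.05 0 0 0 0;1.5 9 -0.05 0 0 0 0;1.5 12 -0.05 0 0 0 0;1.5 15 -0.05 0 0 0 0;1.5 17 -0.05 0 0 0 0;1.5 18 -0.05 0 0 0 0;1.5 18.6 -0.05 0 0 0 0;1.5 19.1 -0.05 0 0 0 0;1.5 19.5 -0.05 0 0 0 0;1.5 19.8 -0.05 0 0 0 0;1.5 19.95 -0.05 0 0 0 0;1.5 19.95 -0.05 0 0 0 0;1.5 19.95 -0.05 0 0 0 0"

```text
time: 21.97
eef_pos: [528.9, 240.2, 101.2]
ee_rot: [-2.117, 0.212, 2.115]
force: [0.5, 0.4, -1.2]
opening: 19.0
```

```bash
python3 go.py 528.9 239.7 118 -0.2; python3 - <<'E'
from m import *
from rig import arm
c=grab(arm,'side','side11'); P=cloud(c); z=P[...,2]; r=np.hypot(P[...,0]-527,P[...,1]-239.5)
q=(z>122)&(z<140)&(r<90); print(line(P[q]),np.median(z[q]))
cv2.imwrite('pics/v11.png',cv2.resize(c['color'][270:400,180:320,::-1],(560,520)))
E
```

```text
t 21.9667 tcp [528.9 240.2 101.2] F [ 0.5  0.4 -1.2] open 19.0 q [0.36 0.5  1.56 0.   1.08 2.13]
tool axes
 [[ 0.001 -0.199 -0.98 ]
 [ 0.    -0.98   0.199]
 [-1.    -0.    -0.001]]
shift cm [ 0.22  0.05 -0.01] turn [-0.0002 -0.0005  0.0004] steps 0.05504037511602453 0.005525247944646633
(array([522.3, 243.3, 128.7]), array([-0.983,  0.183,  0.   ]), array([-79.8,  64.6])) 129.13445098280874
```

View pics/v11.png

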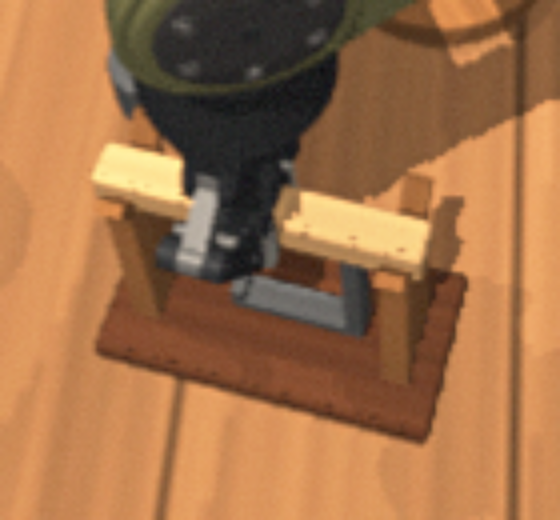

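The handle lies in both notches, about 1 mm up. I lower the last bit, open and rise.

drive_tool --plan "1.5 0.1 0 0 0 0 0;1.5 0.1 0 0 0 0 0;2.2 0.1 0 0 0 0 0;3 0.1 0 0 0 0 0;5 0.1 0 0 0 0 0;8.5 0.1 0 0 0 0 0;8.5 0.1 0 0 0 0 0;8.5 0.1 0 0 0 0 0;8.5 0.1 0 0 0 0 0;8.5 0.1 0 0 0 0 0;8.5 -1 0 0 0 0 0;8.5 -3 0 0 0 0 0;8.5 -6 0 0 0 0 0;8.5 -10 0 0 0 0 0;8.5 -14 0 0 0 0 0;8.5 -18 0 0 0 0 0;8.5 -20 0 0 0 0 0;8.5 -20 0 0 0 0 0"

```text
time: 23.52
eef_pos: [529.5, 240.5, 307.3]
ee_rot: [-2.123, 0.208, 2.106]
force: [-0.3, 0.1, -0.0]
opening: 85.0
```

```bash
python3 - <<'E'
from m import *
from rig import arm
s=arm.observe(); print(s['time'],np.round(s['eef_pos'],1),np.round(s['force'],1),s['opening'])
for n in('side','wrist','top'):
    c=grab(arm,n,n+'12'); P=cloud(c); z=P[...,2]; hsv=cv2.cvtColor(c['color'],cv2.COLOR_RGB2HSV).astype(int)
    r=np.hypot(P[...,0]-527,P[...,1]-239.5); q=(z>122)&(z<140)&(r<90)
    if q.sum()>20:
        l=line(P[q]); print(n,'handle',l[1],(l[0]+l[1]*l[2].mean()).round(1))
    for k,x,y,h in(('top',623,-24.5,64),('next',508,-314.5,114)):
        r=np.hypot(P[...,0]-x,P[...,1]-y); q=(abs(z-h)<4)&(r<50)&(hsv[...,1]<70)
        if q.sum()>50:
            t=P[q]; f=np.linalg.lstsq(np.c_[t[:,:2]-[x,y],np.ones(len(t))],t[:,2],rcond=None)[0]; print(n,k,circ(t),np.median(t[:,2]).round(1),'tilt',f[:2].round(3))
E
```

```text
23.5167 [529.5 240.5 307.3] [-0.3  0.1 -0. ] 85.01785406267516
side handle [-0.981  0.196 -0.   ] [529.7 241.4 128. ]
side top (array([622.8, -22.9]), 42.5) 64.6 tilt [0.043 0.012]
wrist handle [-0.98   0.198 -0.001] [528.1 240.1 128.1]
wrist top (array([621.9, -24.3]), 43.6) 64.3 tilt [ 0.004 -0.006]
top handle [-0.893  0.45  -0.019] [550.4 228.9 127.5]
top top (array([622.4, -23.7]), 43.5) 63.8 tilt [-0.001 -0.004]
top next (array([ 507.6, -314.6]), 43.5) 113.3 tilt [0.006 0.005]
```

View pics/side12.png

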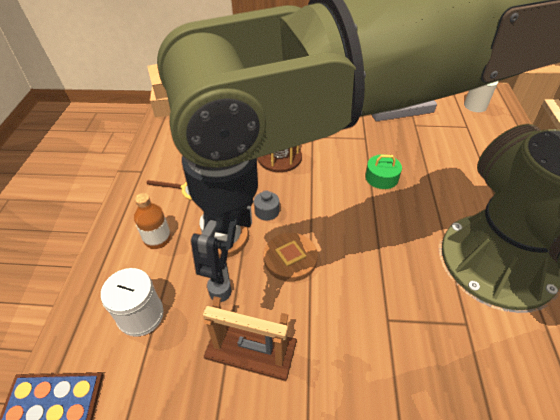

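The view shows the lifter hung in its stand at (247,325), and the bystanders look unmoved. All measurements agree with the goal, so I hand in.

```bash
python3 -c "
from rig import arm
print(arm.close_job())"
```

```text
the job is handed in; nothing more can be done
None
```

I lifted the top cover out with the lifter, set it over the round medal and hung the lifter back in its stand. I handed the job in at about 24 s of the 69 s allowed. The rig reports no verdict, so the result below rests on my last checks.

| Item | Last check |
|---|---|
| Top cover | Centre within about 2 mm of the medal's. Flat top at 63.8–64.6 mm, where a rim on the wood gives 64. |
| Next cover | Risen and level in the holder: flat top at 113.3 mm, within about 1 mm of the holder's axis. |
| Lifter | Level in both notches, handle about 2–3 mm from the stand base's centre. |
| Gripper | Open and about 20 cm clear of the stand. |

- **Disagreement:** the side camera gave the top cover a slope of about 0.045 rad, while the wrist and top views gave under 0.01. The side camera had shown similar slopes earlier, when the wrist view read level, so I took it as its own bias.
- **Not fully checked:** the top view saw the lifter's handle only in part, so I discarded its reading. I judged the bystanders unmoved by eye in the last side picture, where the arm hides the coin rack and part of the magnifier. I did not measure them.

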